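# Free the tea carton jammed across the feeder and lay it in its tray

### The job

A red tea carton has turned sideways and stuck across the neck of the carton feeder, under the clear hood. Through the slot in the hood, push it back up the ramp until it sits wholly on the open loading shelf, then lift it out and lay it flat in the empty wooden tray, right way up and lengthwise along the tray. Leave the kitchen timer, the green carton, the spice jars and the mug where they are.

Things in the scene. Friction and masses are not known exactly. Their poses are not given: they have to be found in the camera images.
- carton: the red tea carton with a cream band, a rigid box 50 mm (its x) by 110 mm (its y) by 42 mm high (its z), about 0.16 kg, origin at the centre of its underside. At the start it lies across the ramp just above the neck, tipped 8 degrees with the ramp and up to 4 degrees askew, its x roughly up the ramp. Friction holds it wherever it is pushed to on ramp or shelf. Grip it across its 50 mm width
- carton_center (a point): the middle of the red carton, 21 mm above the centre of its underside
- feeder: the fixed grey metal carton feeder, 245 by 128 mm. Origin on the worktop under its middle; x runs level along it, up the ramp towards the loading shelf; y across it, z up. The ramp's floor is slick metal and climbs at 8 degrees from x = -104 mm (height 43 mm) to the crest at x = 35 mm (height 62 mm). Inside it is 116 mm wide (y = -58 to 58 mm)
- neck (a point): point on the ramp's floor in the middle of the neck, at feeder x = -80 mm, axes as the feeder. The neck is 64 mm wide between two grey shoulders as tall as the hood, which stand on the ramp from its lower end up to feeder x = -59 mm (at the floor; up to 7 mm less at the hood, being square to the ramp); its lower end is open
- hood (a point): point in the middle of the hood's slot, level with the hood's top, axes as the feeder. The hood is two clear flanges parallel to the ramp, underside 48 mm and top 52 mm above its floor, from the ramp's lower end to feeder x = 18 mm, with an open slot 62 mm wide between them all along: fingers reach down through it, the carton cannot pass up through it
- jam (a point): point on the ramp's floor, on the feeder's middle line, where the carton's underside is centred when jammed (give or take 5 mm); axes as the feeder
- crest (a point): point on the feeder's middle line where the ramp meets the level loading shelf; axes as the feeder. Wall cabinets hang over the back of the counter, behind and to the left of the feeder, undersides 0.46 m above the worktop: keep wrist and forearm on the robot's side of them, also on the way in
- shelf (a point): point on the surface of the level loading shelf, on the feeder's middle line, 60 mm past the crest, axes as the feeder. The shelf ends 45 mm farther on at an end stop 14 mm high; its side walls are 12 mm high; nothing is above it. A carton centred here is wholly on the shelf, about 50 mm clear of the hood
- tray: the empty wooden tray, fixed, 78 mm (its x) by 138 mm (its y), inside 66 mm by 126 mm, floor 6 mm thick, walls reaching 13 mm above the worktop. Origin on the worktop under its centre. It and the kitchen timer may be found in each other's place
- timer: white kitchen timer, round, 74 mm across, 50 mm high, loose, origin at the centre of its underside; leave it alone
- carton_b: green tea carton of the same size as the red one, lying behind the feeder; leave it alone
- spice_a: the nearer of two spice jars with red lids, 45 mm across, 106 mm high, standing behind the feeder; leave it alone
- mug: white mug, 92 by 127 mm, 95 mm high, standing left of the work near the counter's front edge; leave it alone. Fixed bottles up to 332 mm tall stand behind it, a wooden chest 129 mm high behind the feeder

How it is judged:
By the outcome, as a careful person would: the job done as asked, in the order asked, and still so for the second after the job is handed in, with the robot touching nothing.
It also fails if it takes over 51 s, if anything falls off the work surface, if the arm or the gripper's body presses on something with over 40 N, if the wrist force passes 120 N, or if a joint passes its speed limit or range.

### The arm

A 6-joint arm with a two-finger parallel gripper is mounted at the origin on a cart in front of the work surface, level with it; the furniture and walls round the work are solid. World frame = base frame: x ahead of the robot, y to its left, z up, the work surface at z = 0. Lengths are in mm, angles in rad, forces in N, time in s.
With the tool pointing down it reaches from about 275 to 1000 mm from the base axis. Payload 8.4 kg.
Tool frame: the origin (TCP) lies midway between the tips of the shut fingers; the grasp point (between the pads) lies 19 mm behind it (bot.grasp_offset is the z of the grasp point in the tool frame, in mm); z points along the fingers, y is the line along which they close (so a half turn about z gives the same grasp; the last joint's range is limited). The gripper opens to 85 mm and grips with 20 to 120 N. Pads are 22 mm wide; open, the fingers measure 114 mm over their backs; the gripper's body (76 mm by 85 mm) begins 54 mm behind the grasp point. The pads swing forward as they close: fully open they stand 13 mm farther back than shut.
Start: joints at [1.131, 0.353, 1.633, -0, 1.155, -0.002], TCP at [264.966, 566.057, 231.281] pointing down, gripper open.
Joint ranges: [-2.63, 2.63], [-0.92, 2.1], [0.06, 2.66], [-1.3, 4.44], [0, 2.69], [-3.02, 3.02]. Speed limits (rad/s): [2.22, 2.22, 2.79, 3.14, 3.14, 3.14].

### API

Orientations are given as a unit quaternion [w, x, y, z].
In Python, from bench import bot, viewer gives the robot as it stands. The module is installed in compiled form; this text tells all that it offers.
- The arm moves only by the shell command python3 -m creep 'ROWS' [OPENING] [FORCE]. ROWS is JSON, a list that holds one entry, the list of rows, each a list of 6 numbers: the shift along the tool's x, y, z in mm, then the turn, a rotation vector about the tool's x, y, z in degrees. A call has 1 to 20 rows; each row shifts and turns the commanded pose from where the row before left it, along the tool's axes as they then stand; what a row does not reach is not made up. A row lasts 1/8 s, in which the tool goes at most 62.5 mm and 10.7 degrees, less where a joint would pass 70% of its speed; a pose out of reach is approached as far as the arm can. A call with a gripper value outside its range is refused whole. OPENING is the finger opening in mm, from 0 to 85.4, set as the call begins (- or left out, the last holds). The fingers move at their own pace and stop on an object; FORCE is the grip in N (left out, the last holds). Time passes only in rows, so rows that do not move let the fingers close. It gives the time, the measured TCP pose, the force, the opening and the grip force at its end, in the units of the state.
- bot.state(): the state, without advancing time (a new reading comes with each control period).
- viewer.snapshot(name): name is "side" or "top" or "wrist"; returns (picture, depth): 480x640x3 uint8, red, green, blue; 480x640 float32, mm along the optical axis (not along the pixel's ray), 0 where there is no reading.
- viewer.get_calibration(name): a dict with "camera_matrix" (3x3 intrinsics, pixels), "xyz" and "attitude" of the camera in the world. Camera axes: x right, y down, z forward; pixel columns grow to the right and rows downward; lengths in mm; the calibration is good to about 2 mm. A picture is of the moment at which its call begins: read the wrist's pose just before it. get_calibration takes no time and is no camera call; for the wrist camera it gives the pose at the moment of the call.
- bot.hand_in(): hands the job in; it is judged then, once.
Trained networks look in the newest picture that a camera, given by its name, has taken for a name from the list of things; names that differ only in an ending like _2 or _b are one class to them, and where a whole thing is asked for, a point or a joint stands for the part that bears it (a point fixed in the world has none). Each returns a list of dicts, best first, with "conf" (0 to 1); they miss things now and then, are a little off and sometimes report something else, mostly with a low value. They report only what shows in the picture. A call takes as long as a camera call.
- viewer.recognise(camera, label): "pixel" ([row, column] in pixels, amid what is visible of it).
- viewer.mark_of(camera, label): "pixel" ([row, column] in pixels: a listed point, or the origin of a listed thing).
The state is a dict: "clock": time; "joints": joint angles; "qvel": joint speeds; "joint_efforts": joint torques, N m; "eef_pos": TCP position; "tool_rot": TCP orientation; "wrist_force": force on the tool from outside, world axes, zero at the start; "moment": the same for the moment, N m; "finger_gap": opening from 0.0 (shut) to 1.0 (fully open); "gripper_force": force on a finger pad.
Only numpy, scipy, OpenCV 4.12 (cv2) and the standard library are available. Lean on these libraries where they do the work, as an engineer would, in place of code of your own. Each camera call takes 0.05 s, during which the arm holds its last target. There are 200 camera calls.

## Working session

There is one attempt and no reset: what is moved stays moved. The work goes in short steps, Python scripts to look and compute and a shell command to move; the robot and the scene stay as the last step left them, time stands still between calls to the robot, and variables do not carry over. Pictures are saved under pics/ and viewed, at most 12 in all, crops included, and the job is handed in when it is done.

```bash
mkdir -p pics; cat > h.py <<'E'
import numpy as np, cv2
from bench import bot, viewer
from scipy.spatial.transform import Rotation as R
def q2R(q): return R.from_quat([q[1],q[2],q[3],q[0]]).as_matrix()
def cal(n):
    c=viewer.get_calibration(n); a=np.array(c["attitude"],float)
    return np.array(c["camera_matrix"]),np.array(c["xyz"],float),(a if a.shape==(3,3) else q2R(a))
def snap(n,f=None):
    c=cal(n); p,d=viewer.snapshot(n)
    if f: cv2.imwrite("pics/"+f,p[:,:,::-1])
    return p,d,c
def ray(px,c):
    K,t,A=c; v=A@np.linalg.inv(K)@np.array([px[1],px[0],1.]); return t,v
def onz(px,c,z):
    t,v=ray(px,c); return t+v*(z-t[2])/v[2]
def at(px,d,c):
    r,k=int(round(px[0])),int(round(px[1])); w=d[max(r-2,0):r+3,max(k-2,0):k+3]; w=w[w>0]
    t,v=ray(px,c); return t+v*np.median(w) if len(w) else None
def cloud(d,c):
    K,t,A=c; r,k=np.mgrid[0:480,0:640]
    P=np.stack([(k-K[0,2])/K[0,0]*d,(r-K[1,2])/K[1,1]*d,d],-1)
    return P@A.T+t
E
python3 - <<'E'
from h import *
np.set_printoptions(precision=1,suppress=True)
s=bot.state(); print(s["clock"],s["eef_pos"],s["tool_rot"],bot.grasp_offset, viewer.get_calibration("top")["attitude"])
for n in ("top","side"):
    p,d,c=snap(n,n+"0.png"); print(n,c[1],c[2][:,2])
    for l in ("carton","feeder","neck","jam","crest","shelf","hood","tray","timer"):
        try:
            for r in viewer.mark_of(n,l)[:2]: print(l,round(r["conf"],2),r["pixel"],at(r["pixel"],d,c))
        except Exception as e: print(l,e)
E
```

```text
0.0 [264.8 565.6 230.6] [-0.   0.2  1.  -0. ] -18.700000000000003 [-0.   0.7 -0.7  0. ]
top [ 475.4  162.8 1129.8] [ 0.1 -0.  -1. ]
carton 0.94 [168.3, 366.8] [741.6  26.5  44.3]
carton 0.74 [233.2, 365.5] [577.1  34.8  98.8]
feeder 0.56 [240.8, 352.5] [562.2  60.8  59.7]
neck 0.89 [221.8, 386.2] [610.8 -21.5  47.3]
jam 0.93 [234.2, 364.6] [574.7  36.9  99.1]
crest 0.56 [246.2, 343.7] [548.6  81.9  63.9]
shelf 0.97 [254.8, 320.5] [527.3 136.4  63.6]
hood 0.85 [228.2, 378.5] [589.8   4.2  93.7]
tray 0.68 [317.1, 270.9] [375.  253.9   7.2]
timer 0.85 [238.7, 431.4] [ 571.7 -130.8   50.5]
side [ -50.6 1330.3  573.5] [ 0.4 -0.8 -0.4]
carton 0.74 [235.3, 251.9] [529.1 380.7 162.3]
carton 0.47 [233.3, 300.4] [568.3  84.4  61.2]
feeder 0.84 [254.2, 301.7] [514.6 187.   52. ]
feeder 0.47 [233.5, 251.1] [530.6 381.1 166.1]
jam 0.68 [228.4, 304.1] [288.4 636.  296.2]
jam 0.42 [254.3, 302.0] [513.9 186.8  51.8]
crest 0.76 [232.6, 305.4] [550.1  93.1  68.8]
shelf 0.89 [241.9, 310.2] [288.1 617.2 269.6]
hood 0.97 [202.6, 300.1] [299.  626.2 329.4]
tray 0.79 [292.5, 339.0] [335.1 392.7  80.8]
tray 0.34 [340.5, 345.5] [297.2 450.7  17.2]
timer 0.74 [233.9, 250.5] [529.9 384.5 166.5]
timer 0.59 [225.8, 334.1] [ 561.6 -115.6   17.7]
```

View pics/top0.png

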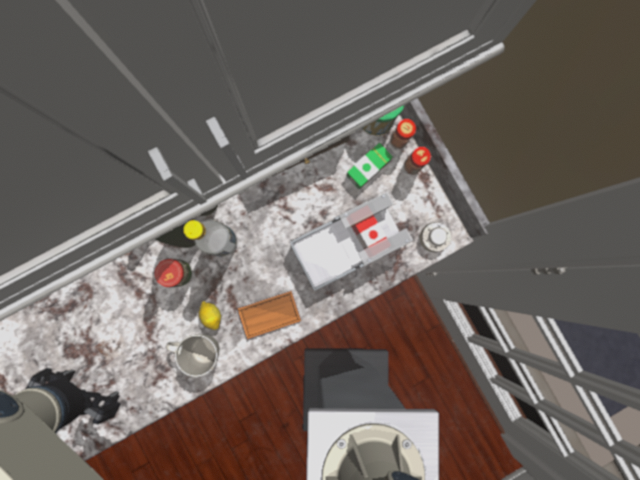

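View pics/side0.png

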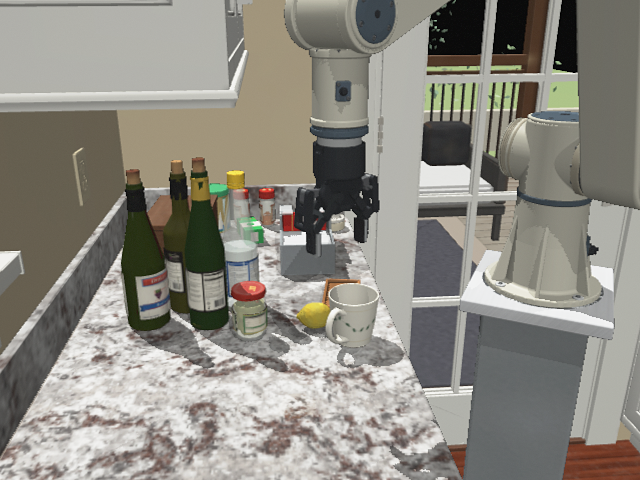

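```bash
python3 - <<'E'
from h import *
np.set_printoptions(precision=1,suppress=True)
c=cal("top")
# feeder points re-projected to known heights
P={}
for l,px,z in (("neck",[221.8,386.2],46.3),("jam",[234.2,364.6],54),("crest",[246.2,343.7],62),("shelf",[254.8,320.5],62),("hood",[228.2,378.5],102),("carton",[233.2,365.5],96),("tray",[317.1,270.9],6)):
    print(l,onz(px,c,z))
print(c[0])
E
```

```text
neck [610.9 -21.7  46.3]
jam [579.   31.4  54. ]
crest [548.7  81.7  62. ]
shelf [527.3 136.3  62. ]
hood [588.9   5.4 102. ]
carton [577.3  34.5  96. ]
tray [374.9 254.    6. ]
[[452.8   0.  323.8]
 [  0.  452.8 244.6]
 [  0.    0.    1. ]]
```

The top view shows the feeder at px (345,240), with its shelf at the left end (320,255) and its neck at the right end (386,222). The red carton is at (375,232), the tray at (270,316), the timer at (435,237), and the bottles at the left around (190,240). The side view shows the arm hovering behind the bottles, clear of the scene.

```bash
cat >> h.py <<'E'
def pose():
    s=bot.state(); return np.array(s["eef_pos"],float),q2R(s["tool_rot"])
def delta(xyz,xang=None):
    """shift in tool axes, then turn (deg, tool z) so that tool x heads to xang (deg) pointing down"""
    p,A=pose(); d=A.T@(np.array(xyz)-p)
    print("shift",d.round(1))
    if xang is not None:
        a=np.radians(xang); x=np.array([np.cos(a),np.sin(a),0]); z=np.array([0,0,-1.]); T=np.c_[x,np.cross(z,x),z]
        print("rot",np.degrees(R.from_matrix(A.T@T).as_rotvec()).round(2))
E
python3 - <<'E'
from h import *
np.set_printoptions(precision=1,suppress=True)
c=cal("top"); p,d,c=snap("top"); W=cloud(d,c)
print("cab",[onz(q,c,460) for q in ((310,0),(195,205),(140,310),(45,500))], [at(q,d,c) for q in ((190,195),(120,330))])
print("bottles",[at(q,d,c) for q in ((230,193),(238,215),(273,170),(355,197))])
# shelf-level points
m=(abs(W[...,2]-62)<5)&(W[...,0]>440)&(W[...,0]<640)&(W[...,1]>20)&(W[...,1]<230)
r=cv2.minAreaRect(W[m][:,:2].astype(np.float32)); print(m.sum(),r)
m=(p[...,0]>150)&(p[...,1]<120)&(p[...,2]<80)&(abs(W[...,2]-10)<8)&(W[...,0]<480)&(W[...,1]>180)&(W[...,1]<330)
print(m.sum(),cv2.minAreaRect(W[m][:,:2].astype(np.float32)))
P,A=pose(); print(A)
delta((400,150,300),117.7)
E
```

```text
cab [array([420.3, 604.9, 460. ]), array([593.6, 319. , 460. ]), array([680.8, 165. , 460. ]), array([ 839. , -126.8,  460. ])] [array([567.4, 288.4, 638.2]), array([681.9, 138.9, 546.4])]
bottles [array([557.8, 378.3, 290. ]), array([551.2, 356.6, 198.1]), array([478.4, 474.3, 101.3]), array([282. , 429.5,   9.7])]
2716 ((536.9920043945312, 112.67294311523438), (116.53750610351562, 145.30052185058594), 28.138002395629883)
871 ((381.4115905761719, 258.260009765625), (73.83731842041016, 132.49325561523438), 19.38204574584961)
[[-0.9  0.4  0. ]
 [ 0.4  0.9  0. ]
 [-0.   0.  -1. ]]
shift [-298.7 -319.6  -68.7]
rot [ 0.  -0.  37.2]
```

```bash
python3 -m creep '[[[-30,-32,-7,0,0,0],[-30,-32,-7,0,0,0],[-30,-32,-7,0,0,0],[-30,-32,-7,0,0,0],[-30,-32,-7,0,0,0],[-30,-32,-7,0,0,0],[-30,-32,-7,0,0,0],[-30,-32,-7,0,0,0],[-30,-32,-7,0,0,0],[-30,-32,-7,0,0,0],[0,0,0,0,0,10],[0,0,0,0,0,10],[0,0,0,0,0,10],[0,0,0,0,0,7],[0,0,0,0,0,0]]]' 14
python3 - <<'E'
from h import *
np.set_printoptions(precision=1,suppress=True)
p,d,c=snap("wrist","w1.png"); print(pose(),c[1],c[2][:,2])
delta((530,60,300),118)
E
```

```text
clock: 2.92
eef_pos: [401.0, 149.0, 301.4]
tool_rot: [0.0, 0.515, 0.857, 0.0]
wrist_force: [1.0, -0.1, 0.2]
finger_gap: 0.166
gripper_force: 0.0
(array([401. , 149. , 301.3]), array([[-0.5,  0.9,  0. ],
       [ 0.9,  0.5,  0. ],
       [-0. ,  0. , -1. ]])) [369.5 210.3 444.2] [ 0.1 -0.2 -1. ]
shift [-139.3   71.9    1.4]
rot [0.  0.  0.1]
```

View pics/w1.png

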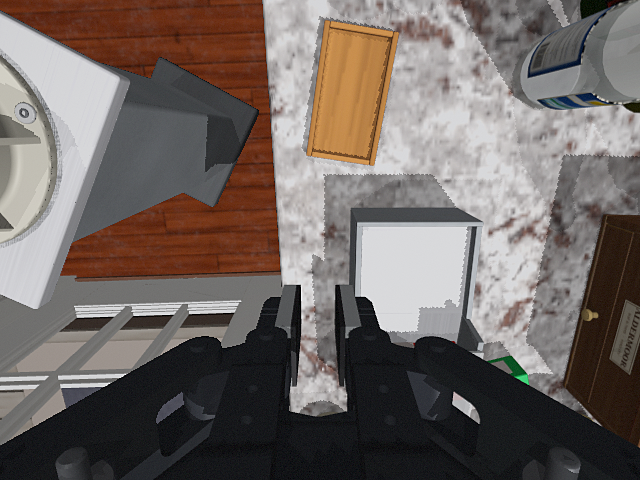

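The wrist view shows the whole tray at about (352,92), the loading shelf at (415,280) and the fingers at the bottom. The camera looks ahead up the ramp.

```bash
python3 - <<'E'
from h import *
np.set_printoptions(precision=1,suppress=True)
p,d,c=snap("wrist"); W=cloud(d,c)
for px in ((25,328),(35,394),(160,374),(153,310)): print("traycorner",onz(px,c,13))
hsv=cv2.cvtColor(p,cv2.COLOR_RGB2HSV)
m=(hsv[...,0]>8)&(hsv[...,0]<22)&(hsv[...,1]>110)&(W[...,2]>2)&(W[...,2]<18); m[:, :290]=0; m[:,420:]=0; m[190:]=0
print(m.sum(),cv2.minAreaRect(W[m][:,:2].astype(np.float32)))
m=(abs(W[...,2]-62)<4); m[:200]=0; m[330:]=0
q=W[m]; print(m.sum(),q[:,2].mean(),cv2.minAreaRect(q[:,:2].astype(np.float32)))
print("shelf corners", [onz(px,c,z) for px,z in (((219,351),76),((219,483),76),((226,361),62),((226,468),62),((338,467),62))])
for l in("crest","shelf","tray"): print(l,[(r["conf"],onz(r["pixel"],c,62 if l!="tray" else 3)) for r in viewer.mark_of("wrist",l)[:1]])
delta((592,14,300),118)
E
```

```text
traycorner [329.4 307.8  13. ]
traycorner [394.  331.8  13. ]
traycorner [440.  212.5  13. ]
traycorner [372.7 185.5  13. ]
9758 ((383.5893249511719, 259.2886657714844), (77.79537963867188, 137.70611572265625), 19.435327529907227)
11293 62.048338275389995 ((609.125244140625, 164.9405059814453), (303.4972229003906, 130.8130645751953), 27.997636795043945)
shelf corners [array([438.7, 151.2,  76. ]), array([555.7, 213.4,  76. ]), array([454.3, 147.3,  62. ]), array([553.2, 200. ,  62. ]), array([627. ,  89.7,  62. ])]
crest [(0.92, array([552.4,  84.8,  62. ]))]
shelf [(0.57, array([526.8, 134.7,  62. ]))]
tray [(0.96, array([385.4, 261. ,   3. ]))]
shift [-208.9  105.2    1.3]
rot [0. 0. 0.]
```

```bash
python3 -m creep '[[[-38,18,4,0,0,0],[-38,18,4,0,0,0],[-38,18,4,0,0,0],[-38,18,4,0,0,0],[-38,18,4,0,0,0],[-38,18,4,0,0,0],[-11,-3,6,0,0,0],[0,0,0,0,0,0],[0,0,0,0,0,0]]]'
cat >> h.py <<'E'
O=np.array([569.,52.]);a=np.radians(118.);fx=np.array([np.cos(a),np.sin(a)]);fy=np.array([-fx[1],fx[0]])
def w2f(p): p=np.asarray(p); q=p[...,:2]-O; return np.stack([q@fx,q@fy,p[...,2]],-1)
def f2w(x,y,z): return np.r_[O+x*fx+y*fy,z]
E
python3 - <<'E'
from h import *
np.set_printoptions(precision=1,suppress=True)
p,d,c=snap("wrist","w2.png"); W=w2f(cloud(d,c)); print(w2f(pose()[0]))
hsv=cv2.cvtColor(p,cv2.COLOR_RGB2HSV)
m=((hsv[...,0]<6)|(hsv[...,0]>174))&(hsv[...,1]>150)&(W[...,2]>45)&(W[...,2]<130)&(abs(W[...,0])<110)
print(m.sum(),W[m].min(0),W[m].max(0))
for l in("carton","carton_center","neck","jam","crest","shelf","hood"): print(l,[(round(r["conf"],2),np.round(r["pixel"]),w2f(at(r["pixel"],d,c))) for r in viewer.mark_of("wrist",l)[:1]])
E
```

```text
clock: 4.3
eef_pos: [604.9, -12.3, 271.4]
tool_rot: [-0.0, 0.515, 0.857, 0.0]
wrist_force: [-1.4, 0.7, 0.3]
finger_gap: 0.161
gripper_force: 0.0
[-73.6  -1.7 271.7]
2749 [ -90.5 -238.5   45.9] [102.9  33.1 123. ]
carton [(0.85, array([157., 319.]), array([-24.9,  -3.2,  96.5]))]
carton_center [(0.58, array([161., 316.]), array([-28.4,  -1.2,  96.7]))]
neck []
jam []
crest []
shelf [(0.65, array([  6., 316.]), array([94.9, -1. , 62.5]))]
hood [(0.68, array([182., 314.]), array([-45.9,   1. ,  93.1]))]
```

View pics/w2.png

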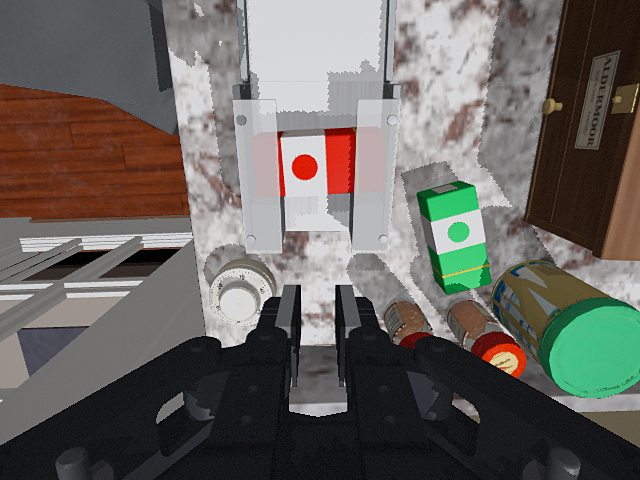

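The hood's flanges run from (233,85) to (400,250), with the slot at columns 283–355. The carton's top shows in the slot at rows 130–196, and the timer, green carton and jars sit outside. Next I'll measure the edges.

```bash
python3 - <<'E'
from h import *
np.set_printoptions(precision=1,suppress=True)
c=cal("wrist")
for n,px,z in (("Llow",(196,290),93),("Rlow",(192,352),93),("Lup",(137,290),100),("Rup",(127,352),100),("hoodL lower",(246,285),94),("hoodR lower",(246,351),94),("hoodL upper",(100,277),111),("hoodR upper",(100,359),111),("hood BL",(252,244),94),("hood BR",(252,391),94),("hood TL",(86,233),112),("hood TR",(86,400),112)):
    print(n,w2f(onz(px,c,z)))
E
```

```text
Llow [-59.1  21.   93. ]
Rlow [-55.7 -32.3  93. ]
Lup [ -9.9  19.5 100. ]
Rup [ -2.2 -30.5 100. ]
hoodL lower [-103.8   26.4   94. ]
hoodR lower [-103.9  -32.4   94. ]
hoodL upper [ 17.4  27.9 111. ]
hoodR upper [ 17.3 -34.4 111. ]
hood BL [-109.3   63.3   94. ]
hood BR [-109.6  -68.4   94. ]
hood TL [ 27.3  60.5 112. ]
hood TR [ 27.1 -64.7 112. ]
```

```bash
python3 -m creep '[[[-5,1.3,0,0,8,0],[-5,0,30,0,0,0],[-5,0,30,0,0,0],[-5,0,30,0,0,0],[-5,0,30,0,0,0],[-4,0,25,0,0,0],[0,0,0,0,0,0],[0,0,0,0,0,0]]]'
python3 - <<'E'
from h import *
np.set_printoptions(precision=2,suppress=True)
p,d,c=snap("wrist","w3.png"); P,A=pose(); print(w2f(P)); e=np.r_[fx,0]; print([A[:,i]@np.r_[fx,0] for i in range(3)],A[2])
x,y,z=-79,-3,59
print(A.T@(f2w(x,y,z)-P))
E
```

```text
clock: 5.7
eef_pos: [611.4, -20.0, 125.3]
tool_rot: [-0.059, 0.514, 0.855, 0.036]
wrist_force: [-0.4, 0.7, 0.6]
finger_gap: 0.165
gripper_force: 0.0
[-83.59  -3.92 125.66]
[np.float64(0.9904032664309508), np.float64(-0.001423033780570534), np.float64(0.1382003792243812)] [ 0.14  0.   -0.99]
[-4.67 -1.03 66.65]
```

View pics/w3.png

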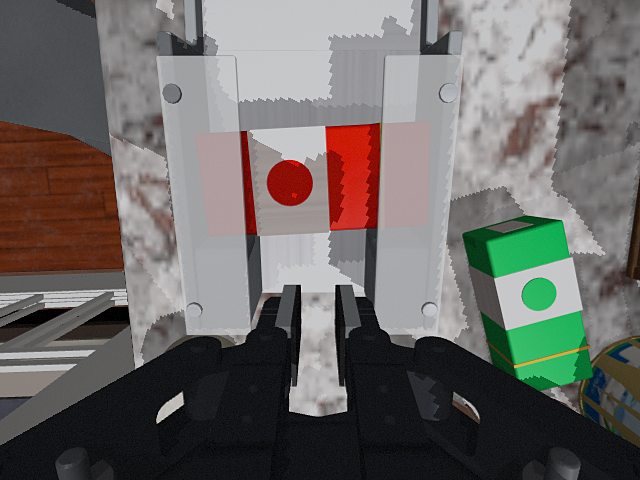

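```bash
python3 - <<'E'
from h import *
np.set_printoptions(precision=1,suppress=True)
c=cal("wrist");P,A=pose()
for px,z in (((310,194),97),((310,428),97),((92,172),112),((92,448),112),((270,258),97),((270,366),97),((60,238),114),((60,384),114)): print(w2f(onz(px,c,z)))
K,t,B=c
for q in (P,P+A[:,2]*-20): v=K@B.T@(q-t); print(v[:2]/v[2],v[2])
E
```

```text
[-96.   56.6  97. ]
[-96.3 -59.5  97. ]
[  4.   56.2 112. ]
[  3.8 -59.7 112. ]
[-75.8  24.4  97. ]
[-75.9 -28.4  97. ]
[ 16.1  27.7 114. ]
[ 16.  -32.2 114. ]
[315.7 303.5] 156.36495109425726
[315.4 327.7] 137.13164428305166
```

The view shows the slot at columns 250–370, with its centre at about 311. The fingers sit at about 318, so I'll shift 3 mm left, and the carton's lower edge is at row ~234. Then I'll descend and push.

```bash
python3 -m creep '[[[-3,-3,0,0,0,0],[-1,0,20,0,0,0],[-1,0,20,0,0,0],[0,0,17,0,0,0],[0,0,9,0,0,0],[0,0,0,0,0,0],[5,0,0,0,0,0],[5,0,0,0,0,0],[5,0,0,0,0,0],[5,0,0,0,0,0],[0,0,0,0,0,0]]]'
python3 - <<'E'
from h import *
np.set_printoptions(precision=2,suppress=True)
p,d,c=snap("wrist","w4.png"); P,A=pose(); print(w2f(P)); print(bot.state()["moment"])
E
```

```text
clock: 7.12
eef_pos: [596.8, 0.3, 61.3]
tool_rot: [-0.06, 0.514, 0.855, 0.036]
wrist_force: [-0.3, -0.6, -0.3]
finger_gap: 0.16
gripper_force: 0.0
[-58.88  -0.26  61.23]
[-0.09 -0.05 -0.01]
```

View pics/w4.png

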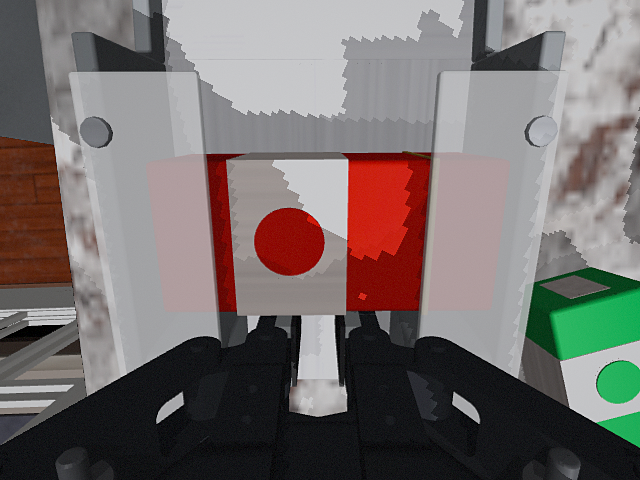

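The carton lies square against the fingertips, its lower edge at row 313 and level. There's no force, so I'll push on up the ramp.

```bash
python3 -m creep '[[[6,0,0,0,0,0],[6,0,0,0,0,0],[6,0,0,0,0,0],[6,0,0,0,0,0],[6,0,0,0,0,0],[6,0,0,0,0,0],[6,0,0,0,0,0],[6,0,0,0,0,0],[6,0,0,0,0,0],[6,0,0,0,0,0],[0,0,0,0,0,0]]]'
python3 - <<'E'
from h import *
np.set_printoptions(precision=2,suppress=True)
p,d,c=snap("wrist","w5.png"); P,A=pose(); print(w2f(P)); print(bot.state()["moment"])
E
```

```text
clock: 8.55
eef_pos: [568.7, 52.9, 69.4]
tool_rot: [-0.06, 0.514, 0.855, 0.036]
wrist_force: [-0.4, -0.6, 0.8]
finger_gap: 0.164
gripper_force: 0.0
[ 0.72 -0.22 69.36]
[-0.05 -0.08 -0.03]
```

View pics/w5.png

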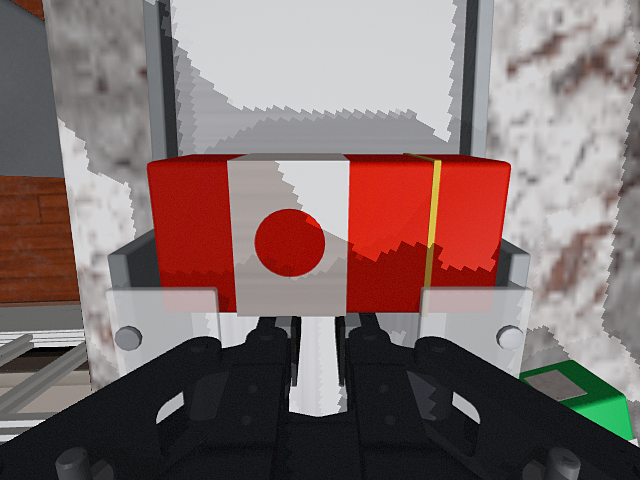

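The carton stays square and is now crossing the crest, clear of the hood apart from its lower edge at row 312. I'll push it the rest of the way onto the shelf.

```bash
python3 -m creep '[[[6,0,0,0,0,0],[6,0,0,0,0,0],[6,0,0,0,0,0],[6,0,0,0,0,0],[6,0,0.8,0,0,0],[6,0,0.8,0,0,0],[6,0,0.8,0,0,0],[6,0,0.8,0,0,0],[6,0,0.8,0,0,0],[3,0,0.4,0,0,0],[0,0,0,0,0,0]]]'
python3 - <<'E'
from h import *
np.set_printoptions(precision=2,suppress=True)
p,d,c=snap("wrist","w6.png"); P,A=pose(); print(w2f(P)); W=w2f(cloud(d,c))
hsv=cv2.cvtColor(p,cv2.COLOR_RGB2HSV)
m=(abs(W[...,2]-104)<5)&(W[...,0]>30)&(W[...,0]<150)&(abs(W[...,1])<75); m[330:]=0
q=W[m]; print(m.sum(),q[:,2].mean(),cv2.minAreaRect(q[:,:2].astype(np.float32)))
E
```

```text
clock: 9.98
eef_pos: [542.3, 103.1, 73.0]
tool_rot: [-0.06, 0.514, 0.855, 0.036]
wrist_force: [-0.2, 0.3, -0.5]
finger_gap: 0.165
gripper_force: 0.0
[57.47 -0.39 73.02]
52830 104.40784652892741 ((87.8824462890625, -4.207447052001953), (109.66436767578125, 60.61086654663086), 89.9334487915039)
```

View pics/w6.png

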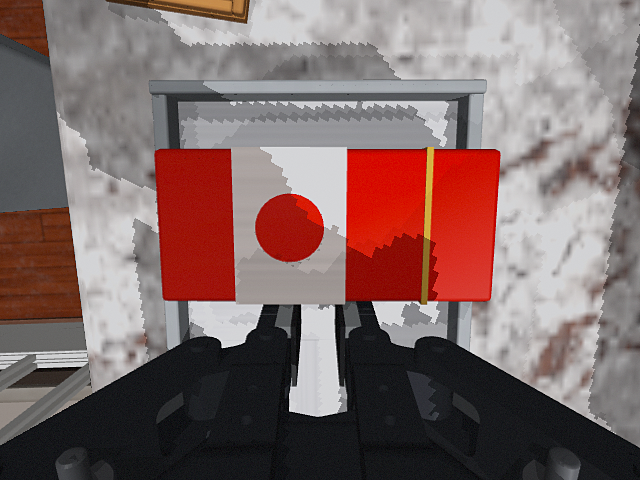

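The red carton is wholly on the shelf, centred at about (325,225) in the picture and square to the feeder. Now I'll back off, lift, square the tool, turn 90° and open.

```bash
python3 -m creep '[[[-8,0,0,0,0,0],[-6,0,-20,0,0,0],[0,0,-40,0,0,0],[0,0,-50,0,0,0],[0,0,-20,0,-8,0],[0,0,0,0,0,10],[0,0,0,0,0,10],[0,0,0,0,0,10],[0,0,0,0,0,10],[0,0,0,0,0,10],[0,0,0,0,0,10],[0,0,0,0,0,10],[0,0,0,0,0,10],[0,0,0,0,0,10],[0,0,0,0,0,0]]]' 66
python3 - <<'E'
from h import *
np.set_printoptions(precision=2,suppress=True)
P,A=pose(); print(w2f(P),np.round(bot.state()["joints"],2)); p,d,c=snap("wrist"); 
p2,d2,c2=snap("top"); W=w2f(cloud(d2,c2)); m=(abs(W[...,2]-104)<6)&(W[...,0]>40)&(W[...,0]<150)&(abs(W[...,1])<75)
print("top",m.sum(),cv2.minAreaRect(W[m][:,:2].astype(np.float32)) if m.sum()>20 else 0)
W=w2f(cloud(d,c)); m=(abs(W[...,2]-104)<5)&(W[...,0]>30)&(W[...,0]<150)&(abs(W[...,1])<75)
q=W[m]; print(m.sum(),q.min(0),q.max(0),cv2.minAreaRect(q[:,:2].astype(np.float32)))
delta(f2w(93,-3,115),28)
E
```

```text
clock: 11.9
eef_pos: [557.6, 74.1, 199.7]
tool_rot: [0.0, 0.97, 0.242, -0.0]
wrist_force: [-0.0, -0.6, -0.4]
finger_gap: 0.772
gripper_force: 0.0
[ 24.85  -0.27 199.75] [ 0.13  0.29  1.8  -0.    1.05  1.21]
top 931 ((93.41597747802734, -2.814716339111328), (109.8427734375, 50.11795425415039), 89.59111785888672)
11799 [ 30.   -64.84  99.  ] [118.71  61.24 107.69] ((74.41301727294922, -1.9456520080566406), (126.08401489257812, 88.4004898071289), 89.80683898925781)
shift [  2.9 -68.   84.8]
rot [0.   0.   0.13]
```

```bash
python3 -m creep '[[[3,-34,0,0,0,0],[0,-34,20,0,0,0],[0,0,40,0,0,0],[0,0,25,0,0,0],[0,0,0,0,0,0]]]'
python3 - <<'E'
from h import *
np.set_printoptions(precision=2,suppress=True)
P,A=pose(); print(w2f(P)); delta(f2w(93.3,-3,74),28)
snap("wrist","w7.png")
E
```

```text
clock: 12.62
eef_pos: [526.8, 135.7, 113.2]
tool_rot: [0.0, 0.97, 0.243, -0.002]
wrist_force: [-0.5, -0.2, 0.6]
finger_gap: 0.773
gripper_force: 0.0
[ 93.71  -2.09 113.21]
shift [ 1.1  0.4 39.2]
rot [-0.05  0.21  0.07]
```

View pics/w7.png

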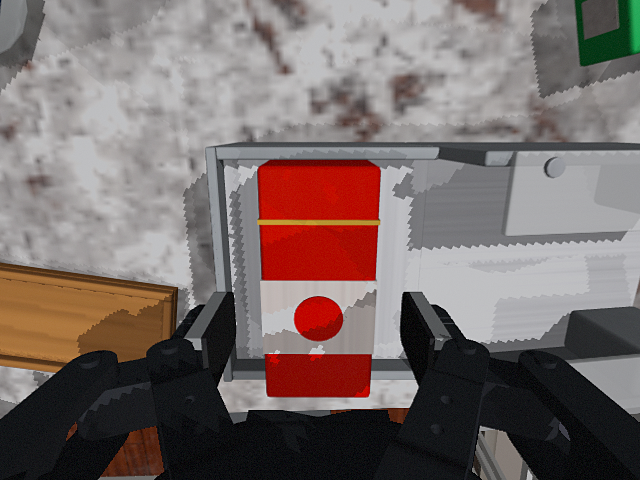

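The carton (columns 262–378) is centred between the open pads (234 and 402). I'll descend, grip and lift.

```bash
python3 -m creep '[[[1,0,15,0,0,0],[0,0,15,0,0,0],[0,0,9,0,0,0],[0,0,0,0,0,0]]]'; python3 -m creep '[[[0,0,0,0,0,0],[0,0,0,0,0,0],[0,0,0,0,0,0],[0,0,0,0,0,0],[0,0,0,0,0,0],[0,0,0,0,0,0]]]' 44 35
```

```text
clock: 13.18
eef_pos: [528.5, 136.3, 74.9]
tool_rot: [0.0, 0.97, 0.241, -0.001]
wrist_force: [-0.0, 0.3, 0.2]
finger_gap: 0.773
gripper_force: 0.0
clock: 13.92
eef_pos: [529.2, 136.6, 76.1]
tool_rot: [0.0, 0.97, 0.241, 0.0]
wrist_force: [-1.6, -0.5, 4.8]
finger_gap: 0.581
gripper_force: 37.5
```

```bash
python3 -m creep '[[[0,0,-10,0,0,0],[0,0,-25,0,0,0],[0,0,-40,0,0,0],[0,0,-35,0,0,0],[0,0,0,0,0,0],[0,0,0,0,0,0]]]'
python3 - <<'E'
from h import *
np.set_printoptions(precision=2,suppress=True)
P,A=pose(); print(w2f(P)); p,d,c=snap("wrist"); W=cloud(d,c); r=P[2]+28
m=(abs(W[...,2]-r)<25)&(np.hypot(W[...,0]-P[0],W[...,1]-P[1])<75); m[400:]=0
hsv=cv2.cvtColor(p,cv2.COLOR_RGB2HSV); m&=((hsv[...,0]<6)|(hsv[...,0]>174))&(hsv[...,1]>150)
q=(W[m]-P)@A; print(m.sum(),np.percentile(q,[1,50,99],axis=0))
delta((383.6,259.3,189),109.4)
E
```

```text
clock: 14.68
eef_pos: [528.5, 136.4, 185.2]
tool_rot: [0.0, 0.97, 0.241, -0.0]
wrist_force: [-0.1, -0.4, -2.6]
finger_gap: 0.579
gripper_force: 37.0
[ 93.52  -3.83 185.2 ]
24588 [[-19.24 -23.34 -30.15]
 [ 29.57   0.73 -28.19]
 [ 54.68  24.66  -8.99]]
shift [ -70.2 -176.4   -4.1]
rot [ -0.1    0.07 -81.49]
```

The carton is held level and centred (tool y off by about 0.7 mm). I'll move over the tray and turn it.

```bash
python3 -m creep '[[[-14,-35,0,0,0,0],[-14,-35,0,0,0,0],[-14,-35,0,0,0,0],[-14,-35,0,0,0,0],[-14,-36,0,0,0,0],[0,0,0,0,0,-10],[0,0,0,0,0,-10],[0,0,0,0,0,-10],[0,0,0,0,0,-10],[0,0,0,0,0,-10],[0,0,0,0,0,-10],[0,0,0,0,0,-10],[0,0,0,0,0,-10],[0,0,40,0,0,-1.5],[0,0,40,0,0,0],[0,0,20,0,0,0],[0,0,0,0,0,0],[0,0,0,0,0,0]]]'
python3 - <<'E'
from h import *
np.set_printoptions(precision=2,suppress=True)
snap("wrist","w8.png"); P,A=pose(); delta((383.6,259.3,22),109.4)
p,d,c=snap("top"); W=cloud(d,c)
m=(abs(W[...,2]-P[2]-29)<8)&(np.hypot(W[...,0]-P[0],W[...,1]-P[1])<70);hsv=cv2.cvtColor(p,cv2.COLOR_RGB2HSV); m&=((hsv[...,0]<6)|(hsv[...,0]>174))&(hsv[...,1]>150)
print(m.sum())
E
```

```text
clock: 16.98
eef_pos: [384.9, 259.3, 85.9]
tool_rot: [-0.0, 0.578, 0.816, -0.0]
wrist_force: [0.2, -0.6, -2.0]
finger_gap: 0.578
gripper_force: 37.3
shift [ 0.3 -1.6 64.4]
rot [ 0.04 -0.01  0.01]
141
```

View pics/w8.png

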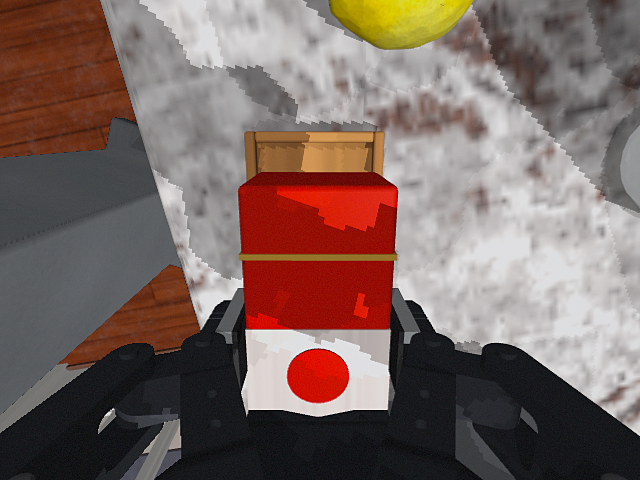

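The carton hangs lengthwise over the tray (tray centre column 315, carton 318), so it needs about 1.6 mm left. I'll lower it.

```bash
python3 -m creep '[[[0,-1.6,20,0,0,0],[0,0,25,0,0,0],[0,0,12,0,0,0],[0,0,0,0,0,0],[0,0,3,0,0,0],[0,0,3,0,0,0],[0,0,0,0,0,0],[0,0,0,0,0,0]]]'
```

```text
clock: 18.08
eef_pos: [383.4, 258.8, 23.0]
tool_rot: [0.0, 0.578, 0.816, 0.0]
wrist_force: [0.3, 0.1, -1.1]
finger_gap: 0.58
gripper_force: 37.3
```

```bash
python3 -m creep '[[[0,0,1,0,0,0],[0,0,1,0,0,0],[0,0,0.7,0,0,0],[0,0,0,0,0,0],[0,0,0,0,0,0]]]'
```

```text
clock: 18.7
eef_pos: [383.3, 258.7, 20.1]
tool_rot: [-0.0, 0.578, 0.816, -0.0]
wrist_force: [-0.5, -0.4, -1.1]
finger_gap: 0.58
gripper_force: 37.5
```

```bash
python3 -m creep '[[[0,0,0.7,0,0,0],[0,0,0.7,0,0,0],[0,0,0,0,0,0],[0,0,0,0,0,0]]]'
```

```text
clock: 19.2
eef_pos: [383.3, 258.8, 20.0]
tool_rot: [0.0, 0.578, 0.816, 0.0]
wrist_force: [-4.9, -3.8, 25.1]
finger_gap: 0.579
gripper_force: 40.7
```

The carton is on the floor of the tray. I'll relieve the force, release and lift.

```bash
python3 -m creep '[[[0,0,-1.2,0,0,0],[0,0,0,0,0,0]]]'; python3 -m creep '[[[0,0,0,0,0,0],[0,0,0,0,0,0],[0,0,0,0,0,0],[0,0,0,0,0,0],[0,0,-15,0,0,0],[0,0,-30,0,0,0],[0,0,-50,0,0,0],[0,0,-50,0,0,0],[-30,0,-20,0,0,0],[-40,0,0,0,0,0],[-40,0,0,0,0,0],[0,0,0,0,0,0],[0,0,0,0,0,0]]]' 68
python3 - <<'E'
from h import *
np.set_printoptions(precision=2,suppress=True)
p,d,c=snap("wrist","w9.png"); P,A=pose(); W=cloud(d,c)
m=(abs(W[...,2]-48)<6)&(np.hypot(W[...,0]-384,W[...,1]-259)<80)
print(m.sum(),W[m][:,2].mean(),W[m][:,2].std(),cv2.minAreaRect(W[m][:,:2].astype(np.float32)))
E
```

```text
clock: 19.45
eef_pos: [383.5, 258.8, 20.1]
tool_rot: [0.0, 0.578, 0.816, 0.0]
wrist_force: [-0.7, -0.8, 6.1]
finger_gap: 0.575
gripper_force: 38.5
clock: 21.08
eef_pos: [419.8, 155.2, 185.5]
tool_rot: [0.0, 0.578, 0.816, 0.0]
wrist_force: [-0.3, -0.2, -0.4]
finger_gap: 0.797
gripper_force: 0.0
11129 48.46120633097721 0.8336166806084504 ((386.55322265625, 252.7835693359375), (50.696434020996094, 98.7281265258789), 19.378080368041992)
```

View pics/w9.png

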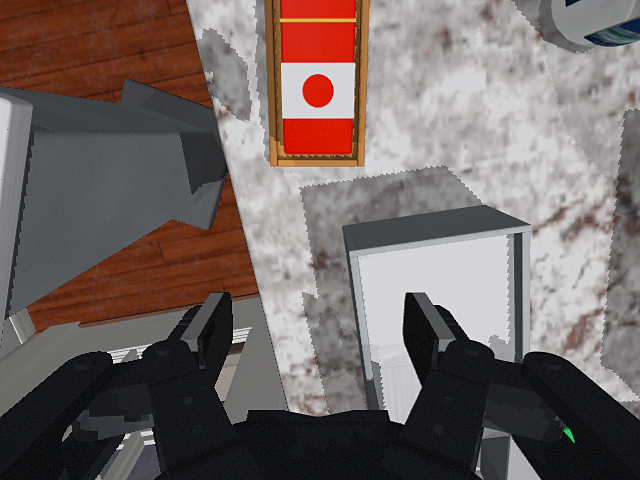

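The carton lies flat inside the tray (top at 48.5 mm, aligned at 19.4°, centred around (318,90)), and the gripper is clear of everything. I'll hand the job in.

```bash
python3 -c "
from bench import bot
print(bot.hand_in())"
```

```text
the job is handed in; nothing more can be done
None
```

The red carton was pushed back up onto the loading shelf, lifted out and laid flat, right way up and lengthwise in the wooden tray, and the job was handed in at about 21 s; the other items were not touched, and no verdict came back.

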